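# Fetch the specimen jar from behind the stain bottles

## Task

Fetch the white-lidded specimen jar, which is hemmed in by three stain bottles on the grey tray: first stand all three bottles upright on the green mat, leaving the jar where it is; then, with all three still on the mat, stand the jar in the middle of the white glass of the round light base; and only then put each bottle back in the tray, centred on the spot of its own cap colour. Keep the bottles and the jar upright throughout, and leave everything standing still.

Things in the scene. Friction and masses are not known exactly. Their poses are not given: they have to be found in the camera images.
- bottle_red: loose amber stain bottle with a red cap and a white label with a red stripe, upright, about 0.12 kg. Round body 38 mm in diameter, shoulder narrowing from 70 to 80 mm height; above it the round cap, 24 mm in diameter, from 80 to 113 mm height: lift it by the cap. Origin: centre of its underside; z up along the bottle.
- bottle_blue: loose amber stain bottle with a blue cap and a white label with a blue stripe, upright, about 0.12 kg. Round body 38 mm in diameter, shoulder narrowing from 70 to 80 mm height; above it the round cap, 24 mm in diameter, from 80 to 113 mm height: lift it by the cap. Origin: centre of its underside; z up along the bottle.
- bottle_yellow: loose amber stain bottle with a yellow cap and a white label with a yellow stripe, upright, about 0.12 kg. Round body 38 mm in diameter, shoulder narrowing from 70 to 80 mm height; above it the round cap, 24 mm in diameter, from 80 to 113 mm height: lift it by the cap. Origin: centre of its underside; z up along the bottle.
- jar: loose low round specimen jar of clear glass with a brown specimen and a flat white lid, 46 mm in diameter and 34 mm high overall (straight sides, grasp anywhere across the diameter), about 0.07 kg. It stands on the tray floor between the three bottles, 8 to 20 mm clear of them. Origin: centre of its underside; z up.
- spot_red: flat red disc marked on the tray floor, 54 mm in diameter, no noticeable thickness: the home of the bottle with the red cap, which stands on it at the start. Origin: centre of the disc, at the height of the tray floor.
- spot_blue: flat blue disc marked on the tray floor, 54 mm in diameter, no noticeable thickness: the home of the bottle with the blue cap, which stands on it at the start. Origin: centre of the disc, at the height of the tray floor.
- spot_yellow: flat yellow disc marked on the tray floor, 54 mm in diameter, no noticeable thickness: the home of the bottle with the yellow cap, which stands on it at the start. Origin: centre of the disc, at the height of the tray floor.
- tray: fixed shallow grey storage tray, 140 mm (its x) by 190 mm (its y), floor 5 mm thick, rim 10 mm high over the table and 5 mm thick. The jar stands about 19 mm to the +x side of its centre; one spot lies 56 mm to the jar's +y side, one 56 mm to its -y side and one 56 mm to its -x side (which colour is where varies). Origin: centre of its underside.
- mat: fixed flat green mat, 230 mm (its x) by 120 mm (its y), 4 mm thick, empty at the start: the side area. It lies to the left or right of the tray, the light base on the other side. Origin: centre of its underside.
- light_base: fixed round cream microscope light base, 128 mm in diameter, 40 mm high, with a flat top 112 mm wide; in the middle of the top lies a round white glass window 68 mm in diameter, set in a grey ring and level with the top. Origin: centre of its underside; its top is 40 mm above.
Not all that is in view belongs to the job. What is shaped like the bottle_yellow but black or pink is not meant. What is shaped like the bottle_blue but turquoise is not meant.

How it is judged:
On the way, in this order (a step that is already met when the one before it is completed fails the run):
1. all three bottles stand upright on the green mat, the jar still in its place in the tray (within 30 mm) (x of bottle_red in the frame of mat between -0.115 and 0.115 m and y of bottle_red in the frame of mat between -0.06 and 0.06 m and z of bottle_red in the frame of mat between -0.001 and 0.009 m and angle between each of bottle_red, bottle_blue, bottle_yellow's own z axis and vertical below 0.12 rad and linear speed of each of bottle_red, bottle_blue, bottle_yellow below 0.03 m/s and x of bottle_blue in the frame of mat between -0.115 and 0.115 m and y of bottle_blue in the frame of mat between -0.06 and 0.06 m and z of bottle_blue in the frame of mat between -0.001 and 0.009 m and x of bottle_yellow in the frame of mat between -0.115 and 0.115 m and y of bottle_yellow in the frame of mat between -0.06 and 0.06 m and z of bottle_yellow in the frame of mat between -0.001 and 0.009 m and distance of jar from where it was at the start of the episode below 0.03 m), for 0.2 s.
2. the jar stands centred on the light base (within 12 mm) while all three bottles are still on the mat (horizontal distance between jar and light_base below 0.012 m and z of jar in the frame of light_base between 0.035 and 0.045 m and angle between each of jar, bottle_red, bottle_blue, bottle_yellow's own z axis and vertical below 0.12 rad and linear speed of each of jar, bottle_red, bottle_blue, bottle_yellow below 0.03 m/s and x of bottle_red in the frame of mat between -0.115 and 0.115 m and y of bottle_red in the frame of mat between -0.06 and 0.06 m and z of bottle_red in the frame of mat between -0.001 and 0.009 m and x of bottle_blue in the frame of mat between -0.115 and 0.115 m and y of bottle_blue in the frame of mat between -0.06 and 0.06 m and z of bottle_blue in the frame of mat between -0.001 and 0.009 m and x of bottle_yellow in the frame of mat between -0.115 and 0.115 m and y of bottle_yellow in the frame of mat between -0.06 and 0.06 m and z of bottle_yellow in the frame of mat between -0.001 and 0.009 m), for 0.2 s.
At the end, for the whole second after the job is handed in: Each bottle stands upright (within 0.12 rad) and at rest on the tray floor, its centre within 12 mm of the centre of the spot of its cap's colour; the jar stands upright and at rest on top of the light base, its centre within 12 mm of the middle of the glass; everything is released (horizontal distance between bottle_red and spot_red below 0.012 m and z of bottle_red in the frame of spot_red between -0.005 and 0.005 m and angle between each of bottle_red, bottle_blue, bottle_yellow, jar's own z axis and vertical below 0.12 rad and linear speed of each of bottle_red, bottle_blue, bottle_yellow, jar below 0.03 m/s and horizontal distance between bottle_blue and spot_blue below 0.012 m and z of bottle_blue in the frame of spot_blue between -0.005 and 0.005 m and horizontal distance between bottle_yellow and spot_yellow below 0.012 m and z of bottle_yellow in the frame of spot_yellow between -0.005 and 0.005 m and horizontal distance between jar and light_base below 0.012 m and z of jar in the frame of light_base between 0.035 and 0.045 m); the robot touches nothing.
It fails at once if a bottle or the jar is tipped by more than 0.6 rad (angle between any of bottle_red, bottle_blue, bottle_yellow, jar's own z axis and vertical above 0.6 rad).
It also fails if it takes over 139 s, if anything falls off the work surface, if the arm or the gripper's body presses on something with over 40 N, if the wrist force passes 120 N, or if a joint passes its speed limit or range.

## Robot

A 6-joint arm with a two-finger parallel gripper is mounted at the origin on the work surface. World frame = base frame: x ahead of the robot, y to its left, z up, the work surface at z = 0. Lengths are in m, angles in rad, forces in N, time in s.
With the tool pointing down it reaches from about 0.225 to 0.875 m from the base axis. Payload 3.4 kg.
Tool frame: the origin (TCP) lies between the finger pads; the fingertips stand 11 mm ahead of it and the grasp point (between the pads) lies 8 mm behind it; z points along the fingers, y is the line along which they close (so a half turn about z gives the same grasp; the last joint's range is limited). The gripper opens to 85 mm and grips with 20 to 120 N. Pads are 22 mm wide; open, the fingers measure 114 mm over their backs; the gripper's body (76 mm by 85 mm) begins 54 mm behind the grasp point. The pads swing forward as they close: fully open they stand 13 mm farther back than shut.
Start: joints at [-1.261, 0.276, 1.505, -0, 1.361, -0.121], TCP at [0.24, -0.522, 0.242] pointing down, gripper open.
Joint ranges: [-2.89, 2.89], [-0.75, 2.08], [0.22, 2.7], [-1.18, 4.32], [0.11, 2.71], [-2.7, 2.7]. Speed limits (rad/s): [2.57, 2.57, 3.14, 3.14, 3.14, 3.14].

## Interface

Orientations are given as a unit quaternion [w, x, y, z].
In Python, from rig import manip, imaging gives the robot as it stands. The module is installed in compiled form; this text tells all that it offers.
- The arm moves only by the tool jog_arm, never from a script. Its argument "deltas" is one flat list of numbers, 7 for each row, row after row: the turn, a rotation vector about the world's x, y, z in degrees, then the shift along the world's x, y, z in mm, then the opening, from 0 (shut) to 1 (fully open). In form: [ax, ay, az, tx, ty, tz, gripper, ax, ay, az, tx, ty, tz, gripper, ...]. A call has 1 to 20 rows; each row is the pose to reach, as a shift and turn from the pose commanded when the call began; what a row does not reach only later rows make up. A row lasts 1/10 s, in which the tool goes at most 50 mm and 8.59 degrees, less where a joint would pass 70% of its speed; a pose out of reach is approached as far as the arm can. A call with a gripper value outside its range is refused whole. The fingers move at their own pace and stop on an object; "grip_force" is the grip in N (left out, the last holds). Time passes only in rows, so rows that repeat a pose let the fingers close. It gives the time, the measured TCP pose, the force, the opening and the grip force at its end, in the units of the state.
- manip.get_state(): the state, without advancing time (a new reading comes with each control period).
- imaging.get_image(name): name is "scene" or "top"; returns the picture (420x560x3 uint8, blue, green, red); there is no depth.
- imaging.calibration(name): a dict with "mtx" (3x3 intrinsics, pixels), "cam_to_world" (4x4, takes a point from camera to world coordinates). Camera axes: x right, y down, z forward; pixel columns grow to the right and rows downward; lengths in m; the calibration is good to about 2 mm. A picture is of the moment at which its call begins. calibration takes no time and is no camera call.
- manip.sign_off(): hands the job in; it is judged then, once.
The state is a dict: "clock": time; "qpos": joint angles; "qd": joint speeds; "effort": joint torques, N m; "position": TCP position; "ee_rot": TCP orientation; "contact_force": force on the tool from outside, world axes, zero at the start; "moment": the same for the moment, N m; "width": finger opening in m; "gripper_force": force on a finger pad.
Only numpy, scipy, OpenCV 4.12 (cv2) and the standard library are available. Lean on these libraries where they do the work, as an engineer would, in place of code of your own. Each camera call takes 0.05 s, during which the arm holds its last target. There are 200 camera calls.

## Working session

There is one attempt and no reset: what is moved stays moved. The work goes in short steps, Python scripts to look and compute and a tool call to move; the robot and the scene stay as the last step left them, time stands still between calls to the robot, and variables do not carry over. Pictures are saved under pics/ and viewed, at most 14 in all, crops included, and the job is handed in when it is done.

Besides the shell and the picture viewer there is one more tool, called after "Emit:" as name(argument=value, ...) on one line, values as JSON. jog_arm: Moves the arm, as the interface text tells. Its arguments: {"type":"object","properties":{"deltas":{"type":"array"},"grip_force":{"type":"number"}},"required":["deltas"]}

```bash
mkdir -p pics; python3 - <<'E'
from rig import manip, imaging
import cv2,numpy as np
for n in("scene","top"):
    im=imaging.get_image(n); cv2.imwrite(f"pics/{n}0.png",im)
    c=imaging.calibration(n); print(n,np.round(c["mtx"],1).tolist(),np.round(c["cam_to_world"],3).tolist())
s=manip.get_state(); print(s["clock"],s["position"],s["ee_rot"],s["width"])
E
```

```text
scene [[453.5, 0.0, 278.2], [0.0, 453.5, 200.0], [0.0, 0.0, 1.0]] [[-0.784, 0.368, -0.5, 1.006], [0.621, 0.462, -0.633, 0.588], [-0.002, -0.807, -0.591, 0.604], [0.0, 0.0, 0.0, 1.0]]
top [[473.2, 0.0, 273.6], [0.0, 473.2, 212.0], [0.0, 0.0, 1.0]] [[-0.005, -0.988, 0.152, 0.41], [-1.0, 0.001, -0.026, 0.01], [0.026, -0.152, -0.988, 0.94], [0.0, 0.0, 0.0, 1.0]]
0.1 [ 0.23995627 -0.5220383   0.24153359] [-8.04706478e-04  9.76894195e-01  2.13721963e-01 -8.58924238e-05] 0.0853328462029057
```

View pics/top0.png

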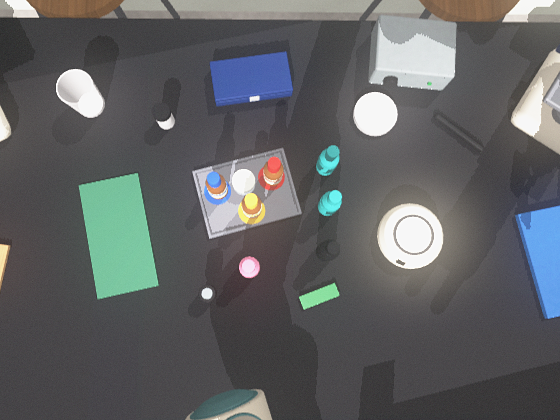

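View pics/scene0.png

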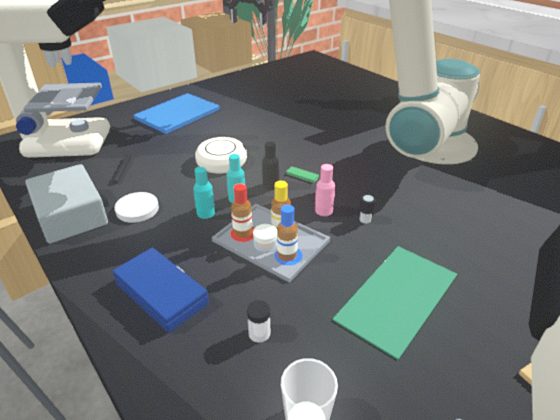

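Top view: red cap (274,163), blue cap (214,179), yellow cap (251,200), jar lid (243,181), light base (411,235), mat (119,235). Could be confused with them: turquoise bottles (328,160) and (330,203), pink (249,267), black (328,250), white puck (375,114), white-capped vial (207,294) and the green block (319,296). The targets are the three amber bottles on the tray and the jar between them.

```bash
cat > h.py <<'E'
from rig import manip, imaging
import cv2,numpy as np
C={n:imaging.calibration(n) for n in("top","scene")}
def ray(n,p,z):
    M=np.array(C[n]["cam_to_world"]);K=np.array(C[n]["mtx"])
    d=M[:3,:3]@np.linalg.solve(K,[p[0],p[1],1.]);o=M[:3,3]
    return (o+d*(z-o[2])/d[2])[:2]
def pix(n,P):
    M=np.linalg.inv(np.array(C[n]["cam_to_world"]));v=np.array(C[n]["mtx"])@(M[:3,:3]@np.array(P)+M[:3,3]);return v[:2]/v[2]
# OpenCV hue ranges
H={"red":[(0,5),(174,180)],"blue":[(104,118)],"yellow":[(21,32)]}
def mask(im,c,smin=170,vmin=90):
    h=cv2.cvtColor(im,cv2.COLOR_BGR2HSV);m=0
    for a,b in H[c]: m=m|cv2.inRange(h,(a,smin,vmin),(b,255,255))
    return m
def blobs(m,box,amin=15):
    x0,y0,x1,y1=box;q=np.zeros_like(m);q[y0:y1,x0:x1]=m[y0:y1,x0:x1]
    n,l,s,c=cv2.connectedComponentsWithStats(q)
    return [(s[i].tolist(),c[i].round(1).tolist()) for i in range(1,n) if s[i][4]>=amin]
E
python3 - <<'E'
from h import *
im=cv2.imread("pics/top0.png");sc=cv2.imread("pics/scene0.png")
for c in H:
    print(c,"top",blobs(mask(im,c),(185,140,310,245)));print("  scene",blobs(mask(sc,c),(200,170,340,280)))
hsv=cv2.cvtColor(im,cv2.COLOR_BGR2HSV)
g=cv2.inRange(hsv,(60,80,50),(85,255,255));g[:, 180:]=0
r=cv2.minAreaRect(max(cv2.findContours(g,0,2)[0],key=cv2.contourArea))
print("mat",ray("top",r[0],.004),[ray("top",p,.004).round(3).tolist() for p in cv2.boxPoints(r)])
cv2.imwrite("pics/a.png",np.hstack([cv2.resize(im[140:245,185:310],None,fx=3.2,fy=5.6*3.2/5.6,interpolation=2),cv2.resize(im[195:280,365:455],(356,336),interpolation=2)]))
E
```

```text
red top []
  scene [([235, 185, 10, 6, 41], [239.3, 187.2]), ([231, 231, 14, 10, 32], [236.1, 236.8])]
blue top []
  scene [([281, 250, 21, 14, 64], [294.2, 258.9])]
yellow top []
  scene [([275, 181, 12, 21, 182], [280.6, 190.2])]
mat [0.50678507 0.29317962] [[0.611, 0.38], [0.635, 0.258], [0.405, 0.209], [0.384, 0.326]]
```

View pics/a.png

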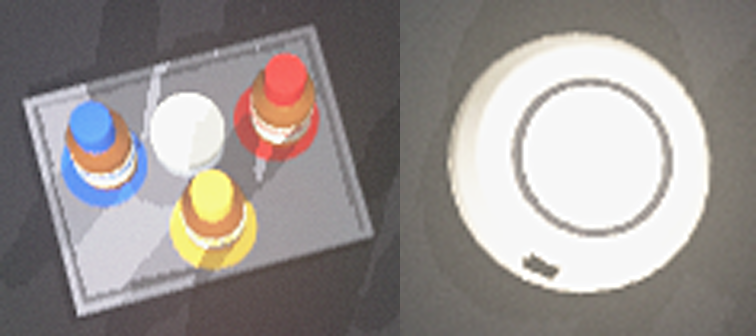

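```bash
cat >> h.py <<'E'
from scipy.optimize import least_squares
def spot(im,c,box,smin=90,vmin=60,z=.005,r=.027,n="top"):
    """circle fit of known radius on the plane z to the lower hull of a colour mask"""
    m=mask(im,c,smin,vmin);q=np.zeros_like(m);x0,y0,x1,y1=box;q[y0:y1,x0:x1]=m[y0:y1,x0:x1]
    ys,xs=np.nonzero(q);pts=[]
    hull=cv2.convexHull(np.c_[xs,ys].astype(np.int32))[:,0]
    W=np.array([ray(n,p,z) for p in hull])
    f=least_squares(lambda v:np.hypot(*(W-v).T)-r,W.mean(0),loss="soft_l1",f_scale=.001)
    return f.x,f.fun.size,np.abs(f.fun).mean(),q
E
python3 - <<'E'
from h import *
im=cv2.imread("pics/top0.png")
hsv=cv2.cvtColor(im,cv2.COLOR_BGR2HSV)
for n,p in dict(red=(274,162),blue=(214,177),yellow=(251,198),sr=(260,178),sb=(206,192),sy=(241,215)).items(): print(n,hsv[p[1],p[0]])
caps=dict(red=(274.7,161.9),blue=(213.8,176.6),yellow=(251.6,198.4))
for c,p in caps.items(): print("cap",c,ray("top",p,.118).round(4))
J=ray("top",(243.4,180.9),.039);print("jar",J.round(4),"glass",ray("top",(413.5,234.7),.04).round(4))
# rim corners from the crop (z=.010)
R=np.array([ray("top",(x/3.2+185,y/3.2+140),.01) for x,y in[(24,99),(314,26),(374,234),(80,316)]]);print("rim",R.round(4),np.hypot(*(R-np.roll(R,-1,0)).T).round(3))
ctr=R.mean(0);ux=(R[0]+R[1]-R[2]-R[3]);ux/=np.hypot(*ux);uy=np.array([-ux[1],ux[0]]);j=ctr+.019*ux
print("yaw",np.degrees(np.arctan2(ux[1],ux[0])),"ctr",ctr,"jar pred",j,"blue(+y)",j+.056*uy,"red",j-.056*uy,"yel",j-.056*ux)
E
```

```text
red [  1 156 247]
blue [107 144 247]
yellow [ 30 109 247]
sr [  2 139 181]
sb [109 151 243]
sy [ 29 128 247]
cap red [ 0.6267 -0.0142]
cap blue [0.5997 0.094 ]
cap yellow [0.5604 0.027 ]
jar [0.6094 0.0446] glass [ 0.5037 -0.2832]
rim [[ 0.6362  0.1478]
 [ 0.6841 -0.0346]
 [ 0.5504 -0.071 ]
 [ 0.4996  0.1106]] [0.189 0.139 0.189 0.142]
yaw 15.213459662683205 ctr [0.59256626 0.03820206] jar pred [0.6109004  0.04318796] blue(+y) [0.59620511 0.09722543] red [ 0.62559569 -0.01084951] yel [0.55686293 0.02849267]
```

```bash
python3 - <<'E'
from h import *
im=cv2.imread("pics/top0.png")
for c,b in dict(red=(250,172,290,195),blue=(200,188,235,210),yellow=(232,203,272,228)).items():
    x,n,e,q=spot(im,c,b,100,80); print("spot",c,x.round(4),n,e.round(4))
sc=cv2.imread("pics/scene0.png")
h=cv2.cvtColor(sc,cv2.COLOR_BGR2HSV)
for c,b in dict(red=(225,175,255,212),blue=(278,200,300,232),yellow=(268,178,294,206)).items():
    for s,ct in blobs(mask(sc,c,100,60),b): print(c,s,ct)
cv2.imwrite("pics/b.png",cv2.resize(sc[175:285,205:335],None,fx=5,fy=5,interpolation=2))
E
```

```text
spot red [ 0.6263 -0.0097] 15 0.0004
spot blue [0.597  0.0984] 13 0.0005
spot yellow [0.5569 0.0296] 16 0.001
red [234, 184, 14, 20, 232] [240.2, 193.2]
blue [281, 205, 14, 21, 262] [287.2, 214.8]
yellow [274, 180, 14, 22, 269] [280.7, 190.5]
```

View pics/b.png

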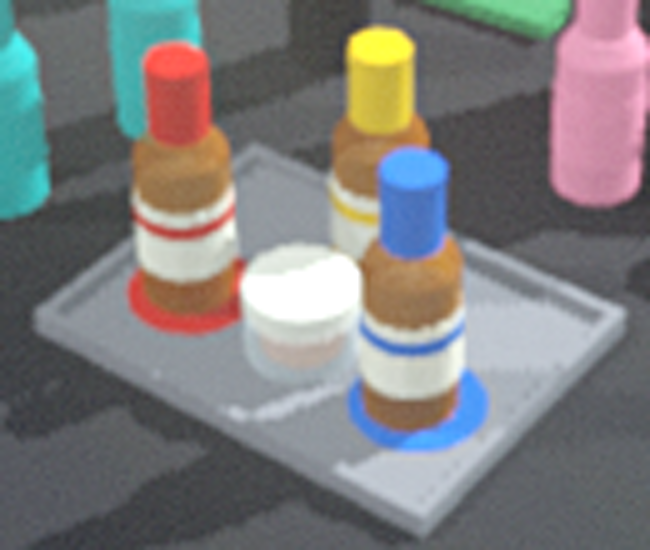

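```bash
python3 - <<'E'
from h import *
for c,p in dict(red=(240,185.3),blue=(287.4,207.1),yellow=(280.6,182.7)).items(): print(c,ray("scene",p,.118).round(4))
print("jar",ray("scene",(205+301/5,175+273/5),.039).round(4))
E
```

```text
red [ 0.6227 -0.0148]
blue [0.5958 0.0942]
yellow [0.557  0.0263]
jar [0.6083 0.043 ]
```

Emit:
jog_arm(deltas=[0,0,-5,40,50,10,0.6,0,0,-10.5,70,95,10,0.6,0,0,-10.5,100,140,10,0.6,0,0,-10.5,130,190,10,0.6,0,0,-10.5,160,235,10,0.6,0,0,-10.5,185,280,10,0.6,0,0,-10.5,210,325,10,0.6,0,0,-10.5,235,370,10,0.6,0,0,-10.5,260,415,10,0.6,0,0,-10.5,285,460,10,0.6,0,0,-10.5,305,505,10,0.6,0,0,-10.5,325,550,10,0.6,0,0,-10.5,340,590,10,0.6,0,0,-10.5,358,616,10,0.6,0,0,-10.5,358,616,10,0.6,0,0,-10.5,358,616,10,0.6,0,0,-10.5,358,616,10,0.6], grip_force=30)

```text
clock: 1.8
position: [0.5974, 0.0926, 0.2518]
ee_rot: [0.001, 0.992, 0.124, -0.001]
contact_force: [0.4, 0.1, 0.2]
width: 0.0514
gripper_force: 0.0
```

Emit:
jog_arm(deltas=[0,0,0,0,0,-40,0.6,0,0,0,0,1,-80,0.6,0,0,0,0,1,-110,0.6,0,0,0,0,1,-130,0.6,0,0,0,0,1,-143,0.6,0,0,0,0,1,-153,0.6,0,0,0,0,1,-153,0.6,0,0,0,0,1,-153,0.0,0,0,0,0,1,-153,0.0,0,0,0,0,1,-153,0.0,0,0,0,0,1,-153,0.0,0,0,0,0,1,-153,0.0,0,0,0,0,1,-153,0.0], grip_force=30)

```text
clock: 3.1
position: [0.599, 0.0947, 0.1006]
ee_rot: [0.0, 0.992, 0.124, 0.001]
contact_force: [-0.6, 0.3, 5.3]
width: 0.0232
gripper_force: 29.9
```

```bash
python3 - <<'E'
from h import *
sc=imaging.get_image("scene");s=manip.get_state();print(s["position"],s["width"],s["gripper_force"])
cv2.imwrite("pics/c.png",cv2.resize(sc[100:285,205:385],None,fx=3,fy=3,interpolation=2))
E
```

```text
[0.59902513 0.09465744 0.10061054] 0.022741612458060043 29.936940371990204
```

View pics/c.png

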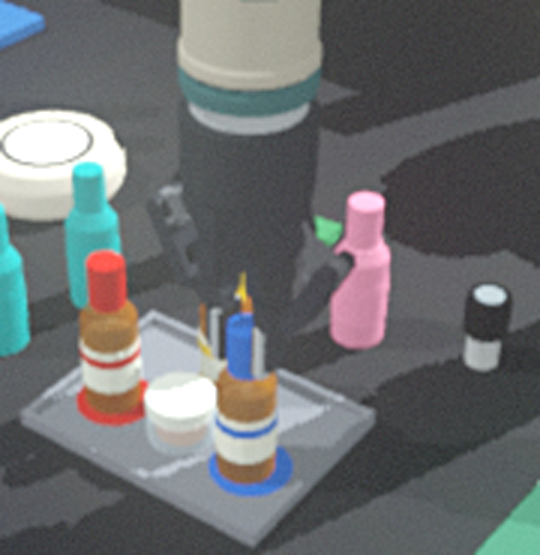

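The scene crop shows both fingers around the blue cap at crop (240,345), with the bottle upright. I'll lift it and carry it to the far end of the mat.

Emit:
jog_arm(deltas=[0,0,0,0,0,20,0,0,0,0,0,0,50,0,0,0,0,0,0,90,0,0,0,0,0,0,125,0,0,0,0,0,20,135,0,0,0,0,-5,50,135,0,0,0,0,-10,85,135,0,0,0,0,-15,120,135,0,0,0,0,-20,155,135,0,0,0,0,-23,185,135,0,0,0,0,-23,205,135,0,0,0,0,-23,214,135,0,0,0,0,-23,214,110,0,0,0,0,-23,214,75,0,0,0,0,-23,214,45,0,0,0,0,-23,214,25,0,0,0,0,-23,214,12,0,0,0,0,-23,214,6,0])

```text
clock: 4.95
position: [0.5749, 0.3074, 0.1039]
ee_rot: [0.001, 0.992, 0.123, -0.001]
contact_force: [0.7, -0.0, -0.4]
width: 0.0234
gripper_force: 29.7
```

Emit:
jog_arm(deltas=[0,0,0,0,0,-2,0,0,0,0,0,0,-4,0,0,0,0,0,0,-5,0,0,0,0,0,0,-5,0])

```text
clock: 5.35
position: [0.5755, 0.3087, 0.1011]
ee_rot: [-0.0, 0.992, 0.123, 0.001]
contact_force: [-0.4, -0.4, -2.1]
width: 0.0231
gripper_force: 29.7
```

Emit:
jog_arm(deltas=[0,0,0,0,0,-1,0,0,0,0,0,0,-1.5,0,0,0,0,0,0,-1.5,0])

```text
clock: 5.65
position: [0.5755, 0.3087, 0.0997]
ee_rot: [-0.0, 0.992, 0.123, 0.001]
contact_force: [-0.4, -0.5, 3.4]
width: 0.0234
gripper_force: 30.0
```

Emit:
jog_arm(deltas=[0,0,0,0,0,0,0.3,0,0,0,0,0,0,0.6,0,0,0,0,0,0,0.6,0,0,0,0,0,0,0.6,0,0,0,0,0,15,0.6,0,0,0,0,0,50,0.6,0,0,0,0,0,75,0.6,0,0,0,-2,-30,90,0.6,0,0,0,-5,-75,90,0.6,0,0,0,-8,-120,90,0.6,0,0,0,-11,-165,90,0.6,0,0,0,-14,-210,90,0.6,0,0,0,-16,-250,90,0.6,0,0,0,-17,-275,90,0.6,0,0,0,-17,-282,90,0.6,0,0,0,-17,-282,70,0.6,0,0,0,-17,-282,35,0.6,0,0,0,-17,-282,12,0.6,0,0,0,-17,-282,2,0.6,0,0,0,-17,-282,2,0.6])

```text
clock: 7.65
position: [0.5573, 0.0272, 0.0995]
ee_rot: [-0.0, 0.992, 0.124, -0.001]
contact_force: [-0.0, 0.0, -0.5]
width: 0.0511
gripper_force: 0.0
```

Emit:
jog_arm(deltas=[0,0,0,0,0,0,0,0,0,0,0,0,0,0,0,0,0,0,0,0,0,0,0,0,0,0,0,0,0,0,0,0,0,0,0,0,0,0,0,0,20,0,0,0,0,0,0,60,0,0,0,0,0,0,100,0,0,0,0,0,0,135,0,0,0,0,0,0,145,0,0,0,0,0,0,145,0])

```text
clock: 8.75
position: [0.5587, 0.0263, 0.2471]
ee_rot: [0.0, 0.992, 0.123, 0.001]
contact_force: [1.0, -1.0, -2.0]
width: 0.023
gripper_force: 29.9
```

```bash
python3 - <<'E'
from h import *
im=imaging.get_image("scene")
cv2.imwrite("pics/d.png",im)
E
```

```text
(no output)
```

View pics/d.png

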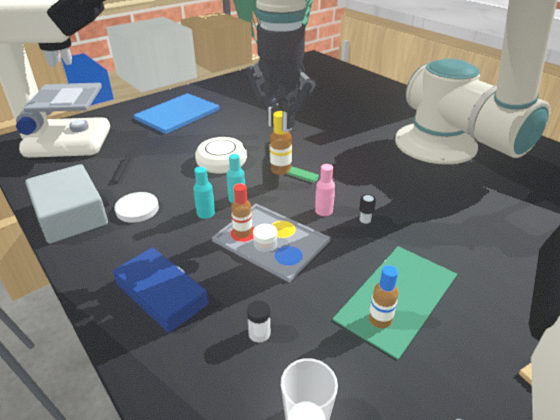

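The blue bottle stands upright on the mat at (384,305). Yellow is in the gripper at (280,150), and the spots are now visible. Next I'll put yellow on the near end of the mat.

Emit:
jog_arm(deltas=[0,0,0,-10,20,0,0,0,0,0,-24,50,0,0,0,0,0,-40,84,0,0,0,0,0,-57,120,0,0,0,0,0,-74,155,0,0,0,0,0,-91,190,0,0,0,0,0,-106,221,0,0,0,0,0,-115,242,0,0,0,0,0,-120,251,0,0,0,0,0,-120,251,-30,0,0,0,0,-120,251,-70,0,0,0,0,-120,251,-105,0,0,0,0,-120,251,-128,0,0,0,0,-120,251,-139,0,0,0,0,-120,251,-143,0,0,0,0,-120,251,-145,0,0,0,0,-120,251,-147,0,0,0,0,-120,251,-147,0])

```text
clock: 10.6
position: [0.4385, 0.2773, 0.1013]
ee_rot: [0.0, 0.992, 0.123, 0.001]
contact_force: [-3.5, -1.1, 9.2]
width: 0.0227
gripper_force: 30.9
```

Emit:
jog_arm(deltas=[0,0,0,0,0,1,0.3,0,0,0,0,0,1,0.6,0,0,0,0,0,1,0.6,0,0,0,0,0,1,0.6,0,0,0,0,0,15,0.6,0,0,0,0,0,50,0.6,0,0,0,0,0,80,0.6,0,0,0,20,-30,95,0.6,0,0,0,44,-70,95,0.6,0,0,0,69,-110,95,0.6,0,0,0,95,-150,95,0.6,0,0,0,121,-190,95,0.6,0,0,0,147,-230,95,0.6,0,0,0,170,-267,95,0.6,0,0,0,186,-292,95,0.6,0,0,0,186,-292,75,0.6,0,0,0,186,-292,38,0.6,0,0,0,186,-292,12,0.6,0,0,0,186,-292,2,0.6,0,0,0,186,-292,2,0.6])

```text
clock: 12.6
position: [0.6232, -0.0144, 0.0992]
ee_rot: [-0.0, 0.992, 0.123, -0.002]
contact_force: [0.5, 0.0, -0.3]
width: 0.0511
gripper_force: 0.0
```

Emit:
jog_arm(deltas=[0,0,0,0,0,0,0,0,0,0,0,0,0,0,0,0,0,0,0,0,0,0,0,0,0,0,0,0,0,0,0,0,0,0,0,0,0,0,0,0,20,0,0,0,0,0,0,60,0,0,0,0,0,0,100,0,0,0,0,0,0,135,0,0,0,0,0,0,145,0,0,0,0,0,0,145,0])

```text
clock: 13.7
position: [0.6247, -0.0146, 0.2474]
ee_rot: [0.001, 0.992, 0.123, 0.002]
contact_force: [0.5, 0.4, -0.3]
width: 0.023
gripper_force: 29.6
```

```bash
python3 - <<'E'
from h import *
im=imaging.get_image("top");cv2.imwrite("pics/e.png",im)
for c,b in dict(blue=(195,175,235,210),yellow=(232,190,272,228)).items():
    ys,xs=np.nonzero(spot(im,c,b,90,60)[3]);(p,ax,a)=cv2.minAreaRect(np.c_[xs,ys].astype(np.float32))
    x,n,e,q=spot(im,c,b,90,60);print(c,x.round(4),e.round(4),ray("top",(xs.mean(),ys.mean()),.005).round(4))
E
```

```text
blue [0.5962 0.0987] 0.0014 [0.5962 0.0954]
yellow [0.5566 0.0296] 0.0013 [0.5693 0.029 ]
```

View pics/e.png

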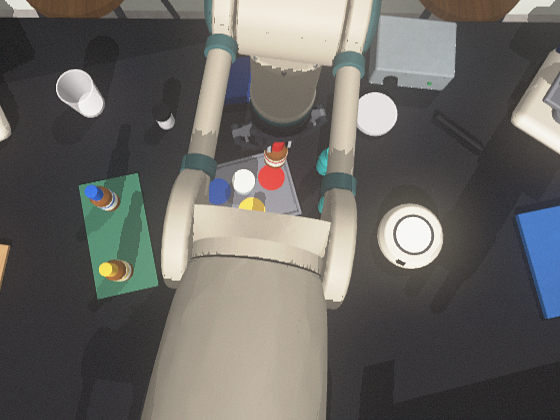

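Blue (95,195) and yellow (107,270) stand on the mat, the jar is still at (243,181), and red hangs in the gripper above the tray. Red goes to the middle of the mat.

Emit:
jog_arm(deltas=[0,0,0,-8,20,0,0,0,0,0,-19,50,0,0,0,0,0,-33,86,0,0,0,0,0,-48,125,0,0,0,0,0,-63,165,0,0,0,0,0,-78,205,0,0,0,0,0,-93,243,0,0,0,0,0,-105,275,0,0,0,0,0,-113,298,0,0,0,0,0,-118,308,0,0,0,0,0,-118,308,-30,0,0,0,0,-118,308,-70,0,0,0,0,-118,308,-105,0,0,0,0,-118,308,-128,0,0,0,0,-118,308,-139,0,0,0,0,-118,308,-143,0,0,0,0,-118,308,-145,0,0,0,0,-118,308,-146,0,0,0,0,-118,308,-146,0])

```text
clock: 15.65
position: [0.5057, 0.2927, 0.1017]
ee_rot: [0.0, 0.992, 0.123, -0.0]
contact_force: [-3.6, -0.8, 8.3]
width: 0.023
gripper_force: 30.6
```

Emit:
jog_arm(deltas=[0,0,0,0,0,0,0.3,0,0,0,0,0,1,0.6,0,0,0,0,0,1,0.6,0,0,0,0,0,1,0.6,0,0,0,0,0,15,0.6,0,0,0,0,0,50,0.6,0,0,0,0,0,85,0.6,0,0,0,10,-25,100,0.6,0,0,0,27,-65,100,1,0,0,0,45,-108,100,1,0,0,0,63,-152,100,1,0,0,0,80,-195,100,1,0,0,0,95,-230,100,1,0,0,0,103,-249,95,1,0,0,0,103,-249,60,1,0,0,0,103,-249,20,1,0,0,0,103,-249,-20,1,0,0,0,103,-249,-52,1,0,0,0,103,-249,-70,1,0,0,0,103,-249,-77,1])

```text
clock: 17.65
position: [0.6074, 0.0445, 0.0202]
ee_rot: [-0.0, 0.992, 0.123, -0.002]
contact_force: [0.1, -0.9, -0.1]
width: 0.0857
gripper_force: 0.0
```

```bash
python3 - <<'E'
from h import *
a=imaging.get_image("scene")[150:360,190:470]
cv2.imwrite("pics/f.png",cv2.resize(a,None,fx=2.5,fy=2.5,interpolation=2))
E
```

```text
(no output)
```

View pics/f.png

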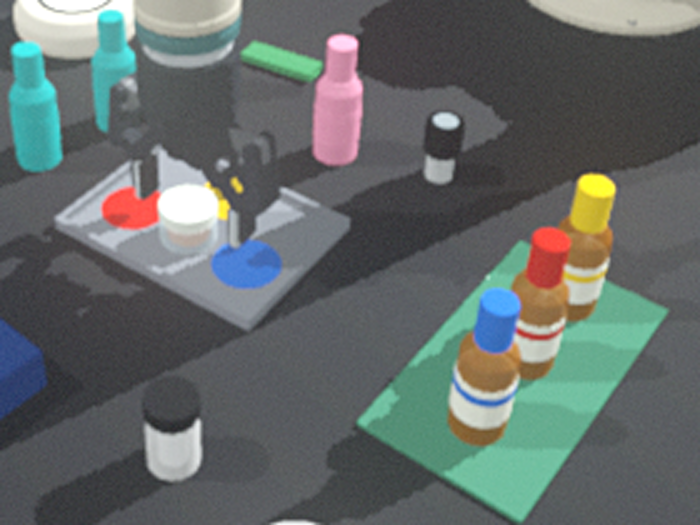

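All three bottles stand upright on the mat, at crop (490,370), (540,310) and (590,250). The open fingers straddle the jar at crop (188,215). I'll grip and lift it.

Emit:
jog_arm(deltas=[0,0,0,0,0,0,0.3,0,0,0,0,0,0,0.3,0,0,0,0,0,0,0.3,0,0,0,0,0,0,0.3,0,0,0,0,0,0,0.3,0,0,0,0,0,0,0.3,0,0,0,0,0,15,0.3,0,0,0,0,0,50,0.3,0,0,0,0,0,95,0.3,0,0,0,0,0,130,0.3,0,0,0,0,0,150,0.3,0,0,0,0,0,150,0.3], grip_force=25)

```text
clock: 18.9
position: [0.6111, 0.0445, 0.1766]
ee_rot: [0.001, 0.992, 0.124, 0.004]
contact_force: [-0.0, 0.3, -0.7]
width: 0.0449
gripper_force: 25.8
```

```bash
python3 - <<'E'
from h import *
im=cv2.imread("pics/scene0.png");g=imaging.get_image("scene")
t=cv2.imread("pics/top0.png")
# outer rim edge of the top from both views, dark ring ellipse of the glass
for n,i,b in(("top",t,(388,210,440,262)),("scene",im,(198,136,246,160))):
    x0,y0,x1,y1=b;gr=cv2.cvtColor(i,cv2.COLOR_BGR2GRAY)[y0:y1,x0:x1]
    m=(gr<190).astype(np.uint8);k,l,s,c=cv2.connectedComponentsWithStats(m)
    for j in range(1,k):
        if s[j][2]>25 and s[j][3]>10 and s[j][0]>0:
            ys,xs=np.nonzero(l==j);e=cv2.fitEllipse(cv2.convexHull(np.c_[xs,ys].astype(np.int32)));p=(e[0][0]+x0,e[0][1]+y0)
            print(n,s[j],np.round(p,1),np.round(e[1],1),ray(n,p,.04).round(4))
cv2.imwrite("pics/g.png",np.vstack([cv2.resize(g[60:290,190:400],(420,460))[:330],]))
E
```

```text
top [  5   5  41  40 232] [413.2 234.4] [38.7 40.9] [ 0.5043 -0.2826]
```

Emit:
jog_arm(deltas=[0,0,0,-6,-20,10,0.3,0,0,0,-16,-50,10,0.3,0,0,0,-28,-87,10,0.3,0,0,0,-41,-128,10,0.3,0,0,0,-54,-169,10,0.3,0,0,0,-67,-210,10,0.3,0,0,0,-80,-250,10,0.3,0,0,0,-91,-285,10,0.3,0,0,0,-99,-310,10,0.3,0,0,0,-104,-324,10,0.3,0,0,0,-105,-328,10,0.3,0,0,0,-105,-328,-15,0.3,0,0,0,-105,-328,-50,0.3,0,0,0,-105,-328,-80,0.3,0,0,0,-105,-328,-98,0.3,0,0,0,-105,-328,-106,0.3,0,0,0,-105,-328,-108,0.3,0,0,0,-105,-328,-108,0.3])

```text
clock: 20.75
position: [0.5047, -0.2831, 0.0651]
ee_rot: [0.0, 0.992, 0.124, 0.0]
contact_force: [0.3, -0.4, -0.1]
width: 0.0451
gripper_force: 25.9
```

```bash
python3 - <<'E'
from h import *
a=imaging.get_image("scene")[100:185,175:275];b=imaging.get_image("top")[190:280,360:460]
cv2.imwrite("pics/h.png",np.hstack([cv2.resize(a,(400,340),interpolation=2),cv2.resize(b,(378,340),interpolation=2)]))
E
```

```text
(no output)
```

View pics/h.png

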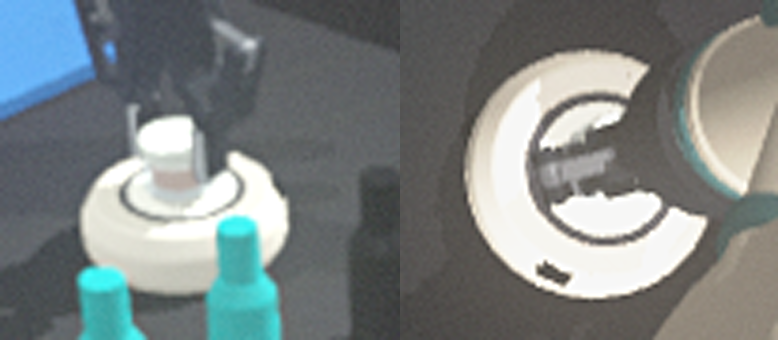

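The scene crop shows the jar at (175,165) just above the ring centred near (182,187), well aligned. I'll lower it.

Emit:
jog_arm(deltas=[0,0,0,0,0,-3,0.3,0,0,0,0,0,-5,0.3,0,0,0,0,0,-6,0.3,0,0,0,0,0,-7,0.3,0,0,0,0,0,-7,0.3])

```text
clock: 21.35
position: [0.5041, -0.2836, 0.0594]
ee_rot: [0.0, 0.992, 0.123, 0.0]
contact_force: [-2.6, 0.6, 9.5]
width: 0.0449
gripper_force: 26.7
```

Emit:
jog_arm(deltas=[0,0,0,0,0,1,0.6,0,0,0,0,0,2,1,0,0,0,0,0,2,1,0,0,0,0,0,2,1,0,0,0,0,0,2,1,0,0,0,0,0,20,1,0,0,0,0,0,60,1,0,0,0,0,0,105,1,0,0,0,0,0,145,1,0,0,0,0,20,150,0.6,0,0,0,5,60,150,0.6,0,0,0,10,105,150,0.6,0,0,0,15,150,150,0.6,0,0,0,20,195,150,0.6,0,0,0,25,240,150,0.6,0,0,0,31,288,150,0.6,0,0,0,37,336,150,0.6,0,0,0,43,384,150,0.6,0,0,0,50,432,150,0.6,0,0,0,56,480,150,0.6])

```text
clock: 23.35
position: [0.5593, 0.1988, 0.2069]
ee_rot: [0.0, 0.992, 0.124, -0.001]
contact_force: [1.1, -0.6, -0.1]
width: 0.0516
gripper_force: 0.0
```

Emit:
jog_arm(deltas=[0,0,0,5,45,0,0.6,0,0,0,10,85,0,0.6,0,0,0,15,112,0,0.6,0,0,0,15,112,0,0.6], grip_force=30)

```text
clock: 23.75
position: [0.5744, 0.3126, 0.2062]
ee_rot: [-0.001, 0.992, 0.126, -0.001]
contact_force: [-1.0, -0.4, 0.0]
width: 0.0513
gripper_force: 0.0
```

```bash
python3 - <<'E'
from h import *
im=imaging.get_image("top");sc=imaging.get_image("scene");cv2.imwrite("pics/top2.png",im);cv2.imwrite("pics/sc2.png",sc)
for c,b in dict(red=(250,150,292,200),blue=(195,170,238,212),yellow=(230,190,275,230)).items():
    x,n,e,q=spot(im,c,b,80,60);print(c,x.round(4),e.round(4),n,cv2.countNonZero(q))
for c,b in dict(red=(225,215,265,250),blue=(265,240,310,275),yellow=(262,215,305,245)).items():
    x,n,e,q=spot(sc,c,b,100,60,n="scene");print("sc",c,x.round(4),e.round(4),n,cv2.countNonZero(q))
a=sc[120:180,185:260]
cv2.imwrite("pics/i.png",np.hstack([cv2.resize(a,(425,340),interpolation=2),cv2.resize(im[190:280,365:455],(340,340),interpolation=2)]))
E
```

```text
red [ 0.6258 -0.0096] 0.0003 18 549
blue [0.5965 0.0985] 0.0002 20 563
yellow [0.5568 0.0298] 0.0004 18 561
sc red [ 0.6252 -0.0104] 0.0008 18 346
sc blue [0.5958 0.0981] 0.0003 16 426
sc yellow [0.5559 0.0292] 0.0004 18 349
```

View pics/i.png

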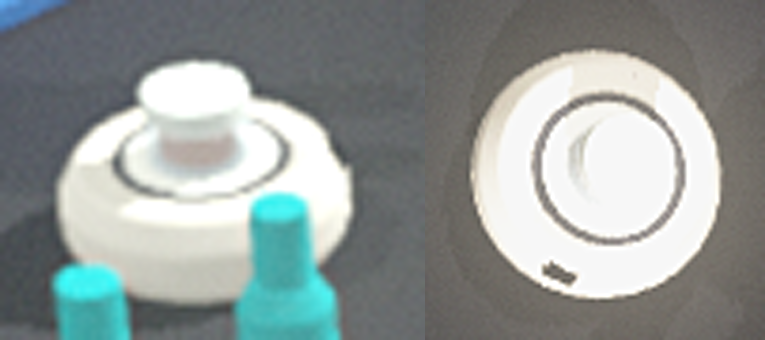

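The jar sits centred in the ring: ring centre is at crop (610,168), and the lid at (630,160) is offset by the expected parallax. Both views put the spots at red (.6255,-.010), blue (.596,.098) and yellow (.556,.0295). Blue goes back first.

Emit:
jog_arm(deltas=[0,0,0,0,0,-40,0.6,0,0,0,0,0,-75,0.6,0,0,0,0,0,-98,0.6,0,0,0,0,0,-107,0.6,0,0,0,0,0,-107,0.6,0,0,0,0,0,-107,0,0,0,0,0,0,-107,0,0,0,0,0,0,-107,0,0,0,0,0,0,-107,0,0,0,0,0,0,-107,0,0,0,0,0,0,-90,0,0,0,0,0,0,-50,0,0,0,0,0,0,-10,0,0,0,0,0,0,25,0,0,0,0,0,0,35,0])

```text
clock: 25.35
position: [0.5768, 0.3093, 0.2475]
ee_rot: [-0.001, 0.992, 0.124, 0.004]
contact_force: [-0.3, 0.4, -1.0]
width: 0.0229
gripper_force: 29.7
```

Emit:
jog_arm(deltas=[0,0,0,2,-20,0,0,0,0,0,6,-55,0,0,0,0,0,10,-95,0,0,0,0,0,14,-135,0,0,0,0,0,18,-172,0,0,0,0,0,20,-198,0,0,0,0,0,21,-211,0,0,0,0,0,21,-211,-25,0,0,0,0,21,-211,-65,0,0,0,0,21,-211,-100,0,0,0,0,21,-211,-123,0,0,0,0,21,-211,-134,0,0,0,0,21,-211,-138,0,0,0,0,21,-211,-140,0,0,0,0,21,-211,-142,0,0,0,0,21,-211,-142,0])

```text
clock: 26.95
position: [0.597, 0.0983, 0.1038]
ee_rot: [-0.0, 0.992, 0.123, 0.002]
contact_force: [-2.1, 0.3, 8.1]
width: 0.0232
gripper_force: 30.6
```

Emit:
jog_arm(deltas=[0,0,0,0,0,0,0.3,0,0,0,0,0,1,0.6,0,0,0,0,0,1,0.6,0,0,0,0,0,1,0.6,0,0,0,0,0,15,0.6,0,0,0,0,0,50,0.6,0,0,0,0,0,85,0.6,0,0,0,-10,22,100,0.6,0,0,0,-28,61,100,0.6,0,0,0,-47,102,100,0.6,0,0,0,-66,144,100,0.6,0,0,0,-82,179,100,0.6,0,0,0,-90,196,100,0.6,0,0,0,-90,196,80,0.6,0,0,0,-90,196,40,0.6,0,0,0,-90,196,12,0.6,0,0,0,-90,196,1,0.6,0,0,0,-90,196,1,0.6])

```text
clock: 28.75
position: [0.5052, 0.293, 0.1002]
ee_rot: [0.001, 0.992, 0.123, -0.002]
contact_force: [-0.5, -0.5, 0.7]
width: 0.0513
gripper_force: 0.0
```

Emit:
jog_arm(deltas=[0,0,0,0,0,0,0,0,0,0,0,0,0,0,0,0,0,0,0,0,0,0,0,0,0,0,0,0,0,0,0,0,0,0,0,0,0,0,0,0,20,0,0,0,0,0,0,60,0,0,0,0,0,0,100,0,0,0,0,0,0,135,0,0,0,0,0,0,145,0,0,0,0,0,0,145,0])

```text
clock: 29.85
position: [0.5067, 0.2938, 0.2483]
ee_rot: [-0.0, 0.992, 0.123, 0.002]
contact_force: [-0.6, 0.4, -1.0]
width: 0.0231
gripper_force: 29.5
```

Emit:
jog_arm(deltas=[0,0,0,8,-20,0,0,0,0,0,20,-50,0,0,0,0,0,34,-86,0,0,0,0,0,49,-125,0,0,0,0,0,65,-165,0,0,0,0,0,80,-205,0,0,0,0,0,95,-243,0,0,0,0,0,108,-275,0,0,0,0,0,116,-296,0,0,0,0,0,119,-304,0,0,0,0,0,119,-304,-28,0,0,0,0,119,-304,-68,0,0,0,0,119,-304,-104,0,0,0,0,119,-304,-127,0,0,0,0,119,-304,-137,0,0,0,0,119,-304,-142,0,0,0,0,119,-304,-144,0,0,0,0,119,-304,-146,0,0,0,0,119,-304,-146,0])

```text
clock: 31.75
position: [0.6254, -0.0092, 0.1046]
ee_rot: [-0.0, 0.992, 0.124, 0.001]
contact_force: [-3.3, 1.6, 14.3]
width: 0.0231
gripper_force: 31.5
```

```bash
python3 - <<'E'
from h import *
a=imaging.get_image("scene")[130:300,190:360]
cv2.imwrite("pics/j.png",cv2.resize(a,None,fx=3.4,fy=3.4,interpolation=2))
E
```

```text
(no output)
```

View pics/j.png

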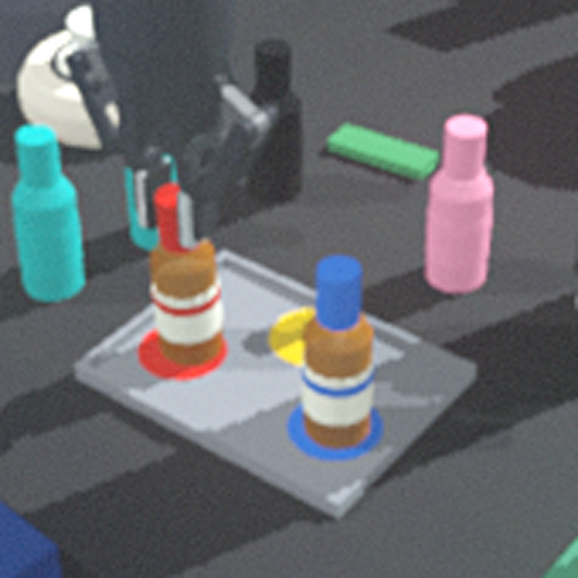

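Blue stands on its spot, and red stands upright on red at crop (188,350), about 3 mm off centre, which is within tolerance. Release and fetch yellow.

Emit:
jog_arm(deltas=[0,0,0,0,0,1,0.3,0,0,0,0,0,2,0.6,0,0,0,0,0,2,0.6,0,0,0,0,0,2,0.6,0,0,0,0,0,15,0.6,0,0,0,0,0,50,0.6,0,0,0,0,0,85,0.6,0,0,0,-15,22,100,0.6,0,0,0,-40,61,100,0.6,0,0,0,-66,102,100,0.6,0,0,0,-93,144,100,0.6,0,0,0,-120,185,100,0.6,0,0,0,-147,226,100,0.6,0,0,0,-172,265,100,0.6,0,0,0,-187,288,100,0.6,0,0,0,-187,288,80,0.6,0,0,0,-187,288,40,0.6,0,0,0,-187,288,12,0.6,0,0,0,-187,288,1,0.6,0,0,0,-187,288,1,0.6])

```text
clock: 33.8
position: [0.4375, 0.2772, 0.101]
ee_rot: [0.0, 0.992, 0.123, -0.001]
contact_force: [0.3, -0.2, 0.7]
width: 0.0515
gripper_force: 0.0
```

Emit:
jog_arm(deltas=[0,0,0,0,0,0,0,0,0,0,0,0,0,0,0,0,0,0,0,0,0,0,0,0,0,0,0,0,0,0,0,0,0,0,0,0,0,0,0,0,20,0,0,0,0,0,0,60,0,0,0,0,0,0,100,0,0,0,0,0,0,135,0,0,0,0,0,0,145,0,0,0,0,0,0,145,0])

```text
clock: 34.9
position: [0.4387, 0.2778, 0.2482]
ee_rot: [-0.0, 0.992, 0.123, 0.002]
contact_force: [-0.3, -0.8, -2.0]
width: 0.0226
gripper_force: 29.8
```

Emit:
jog_arm(deltas=[0,0,0,10,-20,0,0,0,0,0,24,-50,0,0,0,0,0,40,-84,0,0,0,0,0,57,-120,0,0,0,0,0,74,-155,0,0,0,0,0,91,-190,0,0,0,0,0,105,-220,0,0,0,0,0,114,-240,0,0,0,0,0,118,-248,0,0,0,0,0,118,-248,-28,0,0,0,0,118,-248,-68,0,0,0,0,118,-248,-104,0,0,0,0,118,-248,-127,0,0,0,0,118,-248,-137,0,0,0,0,118,-248,-141,0,0,0,0,118,-248,-143,0,0,0,0,118,-248,-144,0,0,0,0,118,-248,-144,0])

```text
clock: 36.7
position: [0.5552, 0.0305, 0.1049]
ee_rot: [-0.001, 0.992, 0.124, -0.0]
contact_force: [-3.5, 1.2, 7.4]
width: 0.023
gripper_force: 30.7
```

Contact. I'll release, rise, and move away to the left over the empty mat.

Emit:
jog_arm(deltas=[0,0,0,0,0,0,0.3,0,0,0,0,0,1,0.6,0,0,0,0,0,1,0.6,0,0,0,0,0,1,0.6,0,0,0,0,0,15,0.6,0,0,0,0,0,50,0.6,0,0,0,0,0,90,0.6,0,0,0,-20,15,120,0.6,0,0,0,-50,50,120,0.6,0,0,0,-80,85,120,0.6,0,0,0,-110,120,120,0.6,0,0,0,-120,165,120,0.6,0,0,0,-120,210,120,0.6,0,0,0,-120,250,120,0.6,0,0,0,-120,270,120,0.6,0,0,0,-120,270,120,0.6,0,0,0,-120,270,120,0.6])

```text
clock: 38.4
position: [0.4359, 0.2992, 0.2225]
ee_rot: [0.001, 0.992, 0.124, -0.0]
contact_force: [0.2, 0.3, 0.9]
width: 0.051
gripper_force: 0.0
```

```bash
python3 - <<'E'
from h import *
t=imaging.get_image("top");s=imaging.get_image("scene")
cv2.imwrite("pics/k.png",np.hstack([cv2.resize(t[140:245,185:310],(476,400),interpolation=2),cv2.resize(s[130:290,200:330],(324,400),interpolation=2)]))
print(manip.get_state()["clock"])
E
```

```text
38.5
```

View pics/k.png

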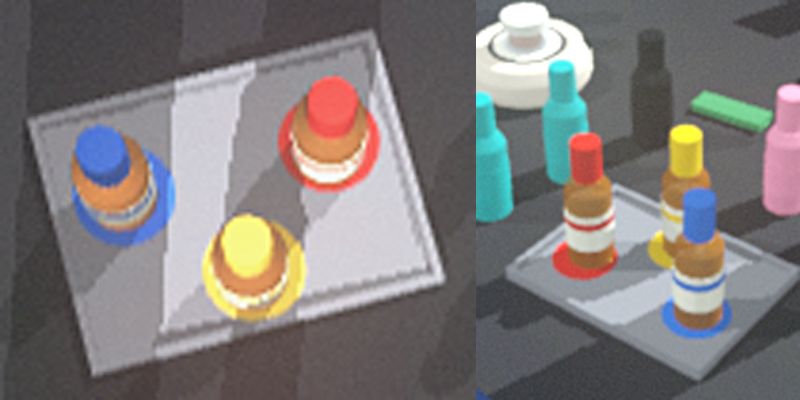

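```bash
python3 - <<'E'
from h import *
S=dict(red=(.6256,-.010),blue=(.596,.0984),yellow=(.5565,.0296))
for c,p,q in(("red",(332,103),(586,144)),("blue",(102,148),(700,200)),("yellow",(247,239),(686,136))):
    a=ray("top",(p[0]/3.81+184.9,p[1]/3.81+139.9),.118);b=ray("scene",((q[0]-476)/2.49+200,q[1]/2.5+130),.118)
    print(c,a.round(4),b.round(4),"err mm",((a-S[c])*1e3).round(1),((b-S[c])*1e3).round(1))
E
```

```text
red [ 0.6175 -0.0094] [ 0.6209 -0.0036] err mm [-8.1  0.6] [-4.7  6.4]
blue [0.5958 0.0977] [0.5976 0.1035] err mm [-0.2 -0.7] [1.6 5.1]
yellow [0.5528 0.0302] [0.555  0.0352] err mm [-3.7  0.6] [-1.5  5.6]
```

```bash
python3 - <<'E'
from h import *
S=dict(red=(.6256,-.010),blue=(.596,.0984),yellow=(.5565,.0296))
t=imaging.get_image("top");s=imaging.get_image("scene")
for tag,T,Sc in(("start",cv2.imread("pics/top0.png"),cv2.imread("pics/scene0.png")),("now",t,s)):
    for c in S:
        for n,im,box in(("top",T,(185,140,310,245)),("scene",Sc,(205,170,340,285))):
            m=mask(im,c,100,100)
            for st,p in blobs(m,box,60):
                w=ray(n,p,.102);e=(w-S[c])*1e3
                if np.hypot(*e)<18: print(tag,c,n,st,p,e.round(1))
E
```

```text
start red top [267, 157, 14, 16, 177] [273.6, 164.4] [ 0.6 -2.6]
start red scene [234, 184, 14, 20, 232] [240.2, 193.2] [-0.6 -2.3]
start blue top [207, 172, 14, 16, 172] [213.4, 179.2] [ 2.6 -2.1]
start blue scene [281, 205, 14, 21, 262] [287.2, 214.8] [ 1. -3.]
start yellow top [244, 193, 14, 16, 173] [250.7, 200.6] [ 2.8 -0.7]
start yellow scene [274, 180, 14, 22, 269] [280.7, 190.5] [ 2.3 -0.7]
now red top [266, 160, 13, 16, 175] [271.7, 167.6] [-5.3  0.9]
now red scene [238, 183, 13, 21, 236] [244.0, 192.7] [-7.3  0.8]
now blue top [205, 173, 14, 16, 168] [211.5, 180.3] [0.5 1.3]
now blue scene [283, 206, 14, 21, 246] [289.2, 215.6] [-0.3  1. ]
now yellow top [243, 196, 14, 17, 173] [249.4, 204.0] [-3.4  1.6]
now yellow scene [277, 180, 14, 21, 265] [283.8, 189.8] [-3.9  1.1]
```

All bottle errors are at or below about 7 mm (tolerance 12), both views agree, and the arm is clear. Handing in.

```bash
python3 -c "
from rig import manip
print(manip.sign_off())"
```

```text
the job is handed in; nothing more can be done
None
```

The job is handed in at about 38.6 s: all three bottles stand on their own colour spots (red about 6 mm off centre, yellow about 4 mm, blue about 1 mm; limit 12 mm), and the jar looks centred on the glass of the light base, though I judged that by eye; sign-off returned no verdict.

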